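Index the sample carousel to its next hole

ROBOT

A 6-joint arm with a two-finger parallel gripper is mounted at the origin on the work surface; the furniture and walls round the work are solid. World frame = base frame: x ahead of the robot, y to its left, z up, the work surface at z = 0. Lengths are in m, angles in rad, forces in N, time in s.
With the tool pointing down it reaches from about 0.25 to 0.775 m from the base axis. Payload 4 kg.
Tool frame: the origin (TCP) lies at the very end of the fingers, on their centre line; the grasp point (between the pads) lies 19 mm behind it; z points along the fingers, y is the line along which they close (so a half turn about z gives the same grasp; the last joint's range is limited). The gripper opens to 94 mm and grips with 3 to 60 N. Pads are 16 mm wide; open, the fingers measure 119 mm over their backs; the gripper's body (75 mm by 177 mm) begins 78 mm behind the grasp point.
Start: joints at [1.142, 0.087, 1.371, -0, 1.684, -0.103], TCP at [0.176, 0.521, 0.167] pointing down, gripper open.
Joint ranges: [-3.1, 3.1], [-0.76, 2.03], [0.27, 2.55], [-1.08, 4.22], [0.17, 2.65], [-2.57, 2.57]. Speed limits (rad/s): [2.79, 2.79, 3.14, 3.14, 3.14, 3.14].

INTERFACE

Orientations are given as [roll, pitch, yaw] about the fixed x, y, z axes, in that order (R = Rz(yaw) Ry(pitch) Rx(roll)).
In Python, from bench import robot, vision gives the robot as it stands.
- The arm moves only by the shell command python3 -m crank 'ROWS'. ROWS is JSON, a list of rows, each a list of 3 entries, a list of its own where there are three numbers: the closure, from 0 (fully open) to 1 (shut), then the shift along the tool's x, y, z in m, then the turn, a rotation vector about the tool's x, y, z in degrees. A call has 1 to 8 rows; each row shifts and turns the commanded pose from where the row before left it, along the tool's axes as they then stand; what a row does not reach is not made up. A row lasts 1/10 s, in which the tool goes at most 50 mm and 8.59 degrees, less where a joint would pass 70% of its speed; a pose out of reach is approached as far as the arm can. A call with a gripper value outside its range is refused whole. The fingers move at their own pace and stop on an object; the grip force is fixed at half the most. Time passes only in rows, so rows that do not move let the fingers close. It gives the time, the measured TCP pose, the force, the opening and the grip force at its end, in the units of the state.
- robot.get_obs(): the state, without advancing time (a new reading comes with each control period).
- vision.snapshot(name): name is "scene" or "top" or "wrist"; returns a dict with "color" (480x640x3 uint8, red, green, blue), "z_map" (480x640 float32, m along the optical axis (not along the pixel's ray), 0 where there is no reading), "fx", "fy", "cx", "cy" (pixels), "R" (3x3) and "t" (3): a world point X has camera coordinates R X + t. Camera axes: x right, y down, z forward; pixel columns grow to the right and rows downward; lengths in m; the calibration is good to about 2 mm. The wrist camera is an equidistant fisheye: a pixel r from the principal point sees the ray r / f radians off the axis. A picture is of the moment at which its call begins.
- robot.close_job(): hands the job in; it is judged then, once.
The state is a dict: "time": time; "joint_positions": joint angles; "qvel": joint speeds; "joint_torque": joint torques, N m; "tool_pos": TCP position; "ee_rot": TCP orientation; "wrist_force": force on the tool from outside, world axes, zero at the start; "wrist_torque": the same for the moment, N m; "width": finger opening in m; "finger_force": force on a finger pad.
Only numpy, scipy, OpenCV 4.12 (cv2) and the standard library are available. Lean on these libraries where they do the work, as an engineer would, in place of code of your own. Each camera call takes 0.05 s, during which the arm holds its last target. There are 200 camera calls.

TASK

Turn the vial carousel on by one station: pull up the spring index pin by its black knob, swing the pin's arm counter-clockwise (seen from above), and let the pin drop fully home in the very next hole, not the one beyond. Never force the pin sideways, neither against the side of a hole nor before it is drawn clear, keep the vials standing in their cups, and leave the beakers, the amber bottle and the screwdriver where they are.

Things in the scene. Friction and masses are not known exactly. Their poses are not given: they have to be found in the camera images.
- carousel_base: The carousel's fixed round grey base, radius 98 mm, 20 mm high, at a varying place and yaw; origin on the turn axis at the worktop. On it an aluminium ring track with holes (radius 66 to 94 mm, top 30 mm above the worktop). The home hole lies in its direction 200 degrees counter-clockwise from its x axis, towards the robot; opposite stands a fixed reader pillar, 95 mm high.
- turn_axis (a point): A point on the upright axis about which the carousel's turntable turns, 45 mm above the worktop.
- turntable: White turntable over the base, radius 60 mm, top 44 mm above the worktop, with five cups; three hold loose vials (tops 105 mm above the worktop) on the side away from its index arm. The arm is short and radial, 16 mm wide, top 54 mm above the worktop; the bushing round the pin, 21 mm across, reaches 62 mm. Origin on the turn axis at the worktop.
- turn_angle (a joint): Turntable angle, rad, growing counter-clockwise seen from above; 0 at the home hole (start), stops at -0.06 and 1.55. Slight drag, under 0.1 N m; stays where left. Pin 8 mm across, holes 11 mm along the circle: nearly 2 mm play each way. The next hole is in a plate set anew each time and NOT measured: centre anywhere from 0.62 to 1.1 rad, to be felt for. The hole beyond is 0.63 rad further.
- pin_knob (a point): Centre of the black round knob on the index pin, an upright cylinder 24 mm across, 27 mm tall, on the index arm 80 mm from the turn axis. It is 85.5 mm above the worktop with the pin fully home, about 94.5 mm with the pin riding on the track. It may be gripped from any side and may slip round in the grip.
- pin_lift (a joint): Lift of the index pin, m: 0 fully home in a hole, about 0.009 with its blunt nose riding on the track, 0.016 at the upper stop. A spring pulls it down with 4.4 N at 0 and 7.6 N at the top; let go, it drops. If pushed along the track by its knob, it falls about 9 mm into a hole and the arm then stops hard.
- index_pin: The index pin with its knob; origin at the lowest point of its nose, 64 mm below the knob's centre, z up. The pin is slender: a side load of more than 20 N on it (against a hole's wall, for instance) would bend it.
- beaker_near: Plastic beaker, 64 mm across, 72 mm tall, to the right of the carousel; origin at the centre of its foot. Bystander.
- beaker_left: Plastic beaker, 64 mm across, 72 mm tall, to the left of the carousel; origin at the centre of its foot. Bystander.
- bottle_amber: Capped amber bottle, 55 mm across, 115 mm tall, on the right; origin at the centre of its foot. Bystander.
- screwdriver: Screwdriver lying on the bench on the right, 190 mm long, 26 mm thick; origin at mid length on the worktop. Bystander.
- sample_vial_0: Capped glass vial, 23 mm across, 59 mm tall, standing loosely in a 16 mm deep cup of the turntable and riding round with it; origin at the centre of its foot, z up.
- sample_vial_1: Capped glass vial, 23 mm across, 59 mm tall, standing loosely in a 16 mm deep cup of the turntable and riding round with it; origin at the centre of its foot, z up.
- sample_vial_2: Capped glass vial, 23 mm across, 59 mm tall, standing loosely in a 16 mm deep cup of the turntable and riding round with it; origin at the centre of its foot, z up.

How it is judged:
By the outcome, as a careful person would: the job done as asked, in the order asked, and still so for the second after the job is handed in, with the robot touching nothing.
It also fails if it takes over 56 s, if anything falls off the work surface, if the arm or the gripper's body presses on something with over 40 N, if the wrist force passes 120 N, or if a joint passes its speed limit or range.

## Working session

There is one attempt and no reset: what is moved stays moved. The work goes in short steps, Python scripts to look and compute and a shell command to move; the robot and the scene stay as the last step left them, time stands still between calls to the robot, and variables do not carry over. Pictures are saved under pics/ and viewed, at most 10 in all, crops included, and the job is handed in when it is done.

```bash
mkdir -p pics; python3 - <<'E'
from bench import robot, vision
import cv2,numpy as np
o=robot.get_obs(); print({k:np.round(v,3).tolist() for k,v in o.items()})
for n in ("top","scene"):
    s=vision.snapshot(n); cv2.imwrite(f"pics/{n}0.png",s["color"][:,:,::-1]); np.savez(f"{n}0.npz",**s); print(n,s["fx"],s["cx"],s["cy"],s["R"].round(3).tolist(),s["t"].round(3))
E
```

```text
{'time': 0.0, 'joint_positions': [1.142, 0.088, 1.372, -0.0, 1.684, -0.103], 'qvel': [-0.0, -0.001, 0.002, 0.001, -0.001, -0.001], 'joint_torque': [0.002, -34.018, -30.243, 0.072, 0.033, -0.0], 'tool_pos': [0.176, 0.52, 0.166], 'ee_rot': [-3.139, -0.0, 2.816], 'wrist_force': [-0.197, -0.852, -0.073], 'wrist_torque': [-0.006, 0.042, 0.043], 'finger_force': 0.0, 'width': 0.094}
top 585.4384701193432 325.9726904724803 244.79500259926434 [[-0.028, -1.0, 0.01], [-0.982, 0.026, -0.185], [0.184, -0.015, -0.983]] [0.156 0.467 1.412]
scene 599.3015008517534 317.412918300358 228.1183853244023 [[-1.0, -0.019, -0.012], [-0.009, 0.835, -0.551], [0.02, -0.55, -0.835]] [ 0.45  -0.053  1.37 ]
```

View pics/top0.png

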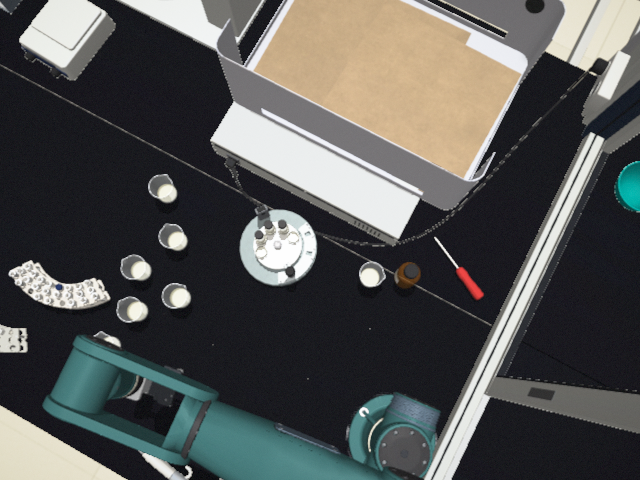

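View pics/scene0.png

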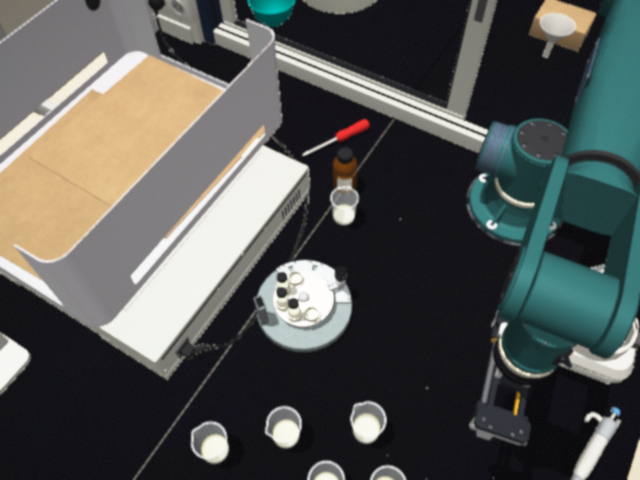

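The top view shows the carousel centred near pixel (278,247) with the knob at about (290,272). The scene view has them at (303,303) and (341,275). The arm will swing towards the beaker at top (371,274).

```bash
cat > h.py <<'E'
import numpy as np,cv2
def cloud(s):
    z=s["z_map"]; v,u=np.mgrid[:480,:640]
    p=np.stack([(u-s["cx"])/s["fx"]*z,(v-s["cy"])/s["fy"]*z,z],-1)
    w=(p-s["t"])@s["R"]; w[z==0]=np.nan
    return w
def ray(s,u,v,h):
    d=s["R"].T@np.array([(u-s["cx"])/s["fx"],(v-s["cy"])/s["fy"],1]); c=-s["R"].T@s["t"]
    return c+d*(h-c[2])/d[2]
E
python3 - <<'E'
import numpy as np,cv2
from h import *
ims=[]
for n,(u0,v0) in (("top",(278,247)),("scene",(303,303))):
    s=np.load(n+"0.npz"); w=cloud(s); c=ray(s,u0,v0,.04)
    near=np.hypot(w[...,0]-c[0],w[...,1]-c[1])<.13
    col=s["color"].astype(int)
    # base+ring disk: points height .02-.06
    m=near&(w[...,2]>.024)&(w[...,2]<.036)
    P=w[m][:,:2]; A=np.c_[2*P,np.ones(len(P))]
    # outer circle via min enclosing
    print(n,c.round(3),m.sum(),cv2.minEnclosingCircle(P.astype(np.float32)))
    m2=near&(w[...,2]>.040)&(w[...,2]<.049); print(" tt",m2.sum(),cv2.minEnclosingCircle(w[m2][:,:2].astype(np.float32)))
    k=near&(w[...,2]>.09)&(w[...,2]<.112)
    dark=k&(col.max(-1)<60)
    nl,l,st,ce=cv2.connectedComponentsWithStats(k.astype(np.uint8))
    for i in range(1,nl):
        if st[i,4]>6: q=w[l==i]; print("  blob",st[i,4],ce[i].round(1),np.median(q,0).round(4),q.min(0).round(3),q.max(0).round(3))
    cr=s["color"][v0-60:v0+60,u0-60:u0+60,::-1]
    ims.append(cv2.resize(cr,(390,390),interpolation=cv2.INTER_CUBIC))
cv2.imwrite("pics/crop.png",np.hstack(ims))
E
```

```text
top [0.469 0.263 0.04 ] 783 ((0.4742884039878845, 0.2654235064983368), 0.09634408354759216)
 tt 1052 ((0.4715109169483185, 0.2642352879047394), 0.08615686744451523)
  blob 59 [260.8 208.4] [0.5557 0.2992 0.0928] [0.544 0.287 0.09 ] [0.567 0.314 0.097]
  blob 71 [281.2 223.8] [0.5136 0.2504 0.1026] [0.505 0.241 0.092] [0.525 0.261 0.111]
  blob 69 [267.7 224.5] [0.5129 0.2821 0.1042] [0.504 0.272 0.09 ] [0.524 0.292 0.11 ]
  blob 70 [258.1 234.2] [0.4898 0.3056 0.1047] [0.479 0.296 0.09 ] [0.5   0.316 0.11 ]
  blob 83 [289.1 270.5] [0.4013 0.2336 0.0971] [0.39  0.222 0.09 ] [0.413 0.246 0.105]
scene [0.474 0.274 0.04 ] 877 ((0.47451090812683105, 0.26446741819381714), 0.09577800333499908)
 tt 1572 ((0.47771015763282776, 0.26878318190574646), 0.09140488505363464)
  blob 119 [340.1 272.1] [0.4009 0.2352 0.0969] [0.389 0.221 0.09 ] [0.413 0.245 0.103]
  blob 111 [281.9 277.6] [0.5129 0.2524 0.1041] [0.503 0.237 0.091] [0.523 0.261 0.109]
  blob 116 [281.3 292.8] [0.5128 0.2853 0.1034] [0.502 0.271 0.09 ] [0.523 0.294 0.11 ]
  blob 109 [259.4 302.8] [0.554  0.3015 0.093 ] [0.543 0.286 0.09 ] [0.565 0.315 0.099]
  blob 117 [293.2 303.6] [0.4893 0.3075 0.1038] [0.48  0.294 0.09 ] [0.499 0.315 0.11 ]
```

View pics/crop.png

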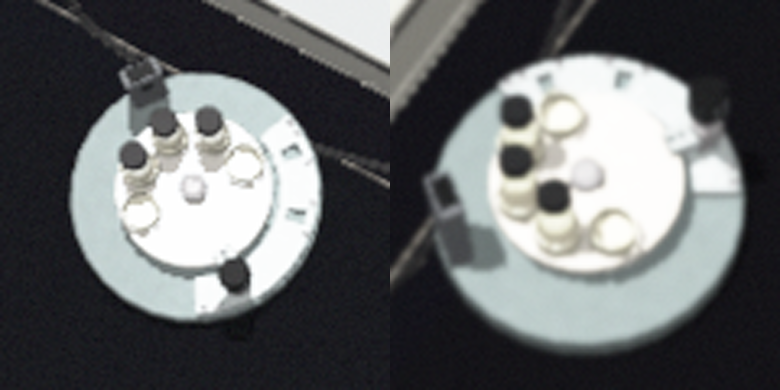

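```bash
python3 - <<'E'
import numpy as np,cv2
from h import *
a=np.array([.4743,.265]); k=np.array([.401,.2344])-a; k0=np.arctan2(k[1],k[0]); print("knob",np.hypot(*k),np.degrees(k0))
for n,(u0,v0),r in (("top",(278,247),None),("scene",(303,303),None)):
    s=np.load(n+"0.npz"); g=s["color"].max(-1)
    v,u=np.mgrid[:480,:640]
    P=np.array([ray(s,x,y,.03)[:2] for y in range(v0-70,v0+70) for x in range(u0-70,u0+70)]).reshape(140,140,2)-a
    R=np.hypot(P[...,0],P[...,1]); T=(np.arctan2(P[...,1],P[...,0])-k0)%(2*np.pi)
    G=g[v0-70:v0+70,u0-70:u0+70]
    m=((R>.072)&(R<.089)&(T>.4)&(T<2)&(G<150)).astype(np.uint8)
    nl,l,st,ce=cv2.connectedComponentsWithStats(m)
    for i in range(1,nl):
        q=l==i
        wt=(200.-G)[q]
        if st[i,4]>2: print(n,st[i,4],"T",np.average(T[q],weights=wt).round(3),"R",np.average(R[q],weights=wt).round(4),"Trng",T[q].min().round(3),T[q].max().round(3))
E
```

```text
knob 0.07943078748193295 -157.34129422345342
top 3 T 1.579 R 0.0841 Trng 1.566 1.591
top 3 T 0.954 R 0.0831 Trng 0.949 0.961
scene 44 T 1.865 R 0.0772 Trng 1.725 1.991
```

The next hole is already visible in the top view at about 0.95 rad, and the hole beyond at about 1.58 rad. I'll move over the knob and turn the gripper so the fingers close tangentially.

```bash
python3 -m crank '[[0,[-0.038,-0.025,0],[0,0,0]],[0,[-0.038,-0.025,0],[0,0,0]],[0,[-0.038,-0.025,0],[0,0,0]],[0,[-0.038,-0.025,0],[0,0,0]],[0,[-0.038,-0.025,0],[0,0,0]],[0,[-0.038,-0.025,0],[0,0,0]],[0,[-0.038,-0.025,0],[0,0,0]],[0,[-0.038,-0.025,0],[0,0,0]]]'
python3 -m crank '[[0,[0,0,0],[0,0,8.5]],[0,[0,0,0],[0,0,8.5]],[0,[0,0,0],[0,0,8.5]],[0,[0,0,0],[0,0,8.5]],[0,[0,0,0],[0,0,8.5]],[0,[0,0,0],[0,0,8.5]],[0,[0,0,0],[0,0,8.5]],[0,[0,0,0],[0,0,8.5]]]'
python3 -m crank '[[0,[0,0,0],[0,0,8.5]],[0,[0,0,0],[0,0,8.5]],[0,[0,0,0],[0,0,8.5]],[0,[0,0,0],[0,0,8.5]],[0,[0,0,0],[0,0,8.5]],[0,[0,0,0],[0,0,8.5]],[0,[0,0,0],[0,0,8.5]],[0,[0,0,0],[0,0,8.5]]]'
python3 - <<'E'
from bench import robot, vision
import cv2,numpy as np
o=robot.get_obs(); print(o["time"],o["tool_pos"],o["ee_rot"],o["wrist_force"])
s=vision.snapshot("wrist"); cv2.imwrite("pics/w1.png",s["color"][:,:,::-1]); np.savez("w1.npz",**s); print(s["fx"],s["cx"],s["cy"],s["R"].round(3).tolist(),(-s["R"].T@s["t"]).round(3))
E
```

```text
time: 0.9
tool_pos: [0.4006, 0.2326, 0.167]
ee_rot: [-3.142, -0.0, 2.816]
wrist_force: [0.7, -0.4, -0.2]
width: 0.0943
finger_force: 0.0
time: 1.7
tool_pos: [0.3997, 0.2341, 0.1668]
ee_rot: [-3.141, 0.0, 1.623]
wrist_force: [0.2, -0.2, 0.2]
width: 0.0938
finger_force: 0.0
time: 2.5
tool_pos: [0.3997, 0.2341, 0.1668]
ee_rot: [-3.142, 0.001, 0.436]
wrist_force: [0.6, 0.1, 0.6]
width: 0.0938
finger_force: 0.0
2.5 [0.39969232 0.23414286 0.16680873] [-3.14152818e+00  1.09085218e-03  4.36013930e-01] [0.58667094 0.06494715 0.61446273]
371.64829954431775 326.16064473180865 236.37634825262538 [[0.422, -0.907, -0.001], [-0.882, -0.411, 0.229], [-0.208, -0.096, -0.973]] [0.459 0.261 0.385]
```

View pics/w1.png

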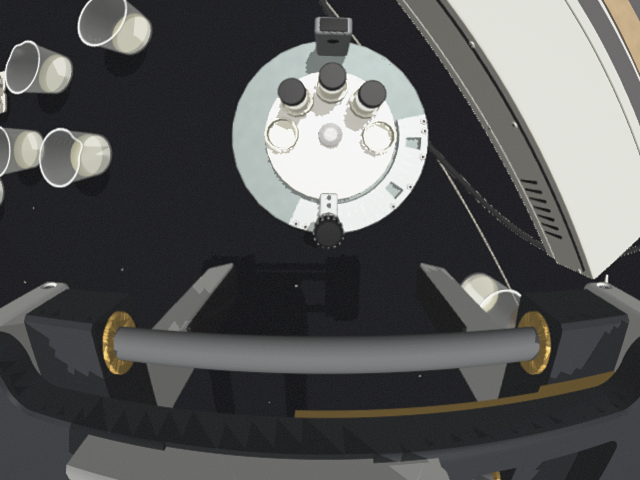

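The wrist view shows the knob at (329,230), the hub at (330,134), the next hole at (395,188) and the hole beyond at (413,142).

```bash
cat >> h.py <<'E'
def fray(s,u,v,h):
    x=(np.asarray(u,float)-s["cx"])/s["fx"]; y=(np.asarray(v,float)-s["cy"])/s["fy"]; r=np.hypot(x,y)+1e-9
    d=np.stack([x/r*np.sin(r),y/r*np.sin(r),np.cos(r)],-1)@s["R"]; c=-s["R"].T@s["t"]
    return c+d*((h-c[2])/d[...,2])[...,None]
E
python3 - <<'E'
import numpy as np,cv2
from h import *
s=np.load("w1.npz"); g=cv2.cvtColor(s["color"],cv2.COLOR_RGB2GRAY)
v,u=np.mgrid[:480,:640]
# ring outer edge: bright component
m=(g>95).astype(np.uint8); m[:,:225]=0; m[:,435:]=0; m[240:]=0; m[:38]=0
l=cv2.connectedComponents(m)[1]; m=(l==l[190,260])
W=fray(s,u,v,.030)
b=W[m][:,:2]; c=np.array([.4743,.265])
for _ in range(6):
    d=b-c; R=np.hypot(*d.T); A=np.arctan2(d[:,1],d[:,0]); 
    bins=((A+np.pi)/(2*np.pi)*72).astype(int); E=[]
    for i in range(72):
        q=np.where(bins==i)[0]
        if len(q): E.append(b[q[R[q].argmax()]])
    E=np.array(E); r=np.hypot(*(E-c).T); E=E[abs(r-np.median(r))<.003]
    x=np.linalg.lstsq(np.c_[2*E,np.ones(len(E))],(E**2).sum(1),rcond=None)[0]; c=x[:2]
print("axis",c.round(4),"R",np.sqrt(x[2]+c@c).round(4),len(E))
k=(g<60)&(u>312)&(u<347)&(v>213)&(v<250)
cnt=max(cv2.findContours(cv2.morphologyEx(k.astype(np.uint8),cv2.MORPH_OPEN,np.ones((3,3))),0,1)[0],key=cv2.contourArea)
print("knob px",cv2.minEnclosingCircle(cnt))
# depth cloud for knob top
x=(u-s["cx"])/s["fx"];y=(v-s["cy"])/s["fy"];r=np.hypot(x,y)+1e-9
z=s["z_map"]; p=np.stack([x/r*np.tan(r)*z,y/r*np.tan(r)*z,z],-1); w=(p-s["t"])@s["R"]
kk=(abs(u-329)<22)&(abs(v-230)<22)&(w[...,2]>.092)&(w[...,2]<.108)
print("knobtop",kk.sum(),np.median(w[kk],0).round(4),cv2.minEnclosingCircle(w[kk][:,:2].astype(np.float32)))
kc=w[kk][:,:2].mean(0); print(kc)
for cc in (c,np.array([.4743,.265])):
    d=kc-cc; k0=np.arctan2(d[1],d[0]); print("knob",np.hypot(*d).round(4),np.degrees(k0).round(2))
    for (uu,vv) in ((395,188),(413,142)):
        h=(g<150)&(abs(u-uu)<10)&(abs(v-vv)<10); q=W[h][:,:2]-cc
        R=np.hypot(*q.T);T=(np.arctan2(q[:,1],q[:,0])-k0)%6.283
        print(" hole",h.sum(),"R",R.min().round(4),R.max().round(4),"T",T.min().round(3),T.max().round(3),np.median(T).round(3))
cv2.imwrite("pics/w1c.png",cv2.resize(s["color"][120:260,290:440,::-1],None,fx=4,fy=4,interpolation=cv2.INTER_NEAREST))
E
```

```text
axis [0.4732 0.264 ] R 0.0947 65
knob px ((329.5, 236.53030395507812), 20.682056427001953)
knobtop 713 [0.4017 0.2328 0.099 ] ((0.4008781313896179, 0.23233374953269958), 0.012828286737203598)
[0.40143647 0.23272448]
knob 0.0783 -156.41
 hole 49 R 0.0734 0.0869 T 0.852 0.973 0.946
 hole 54 R 0.074 0.0874 T 1.477 1.594 1.571
knob 0.0797 -156.11
 hole 49 R 0.0746 0.0881 T 0.837 0.956 0.929
 hole 54 R 0.0744 0.0879 T 1.455 1.572 1.549
```

View pics/w1c.png

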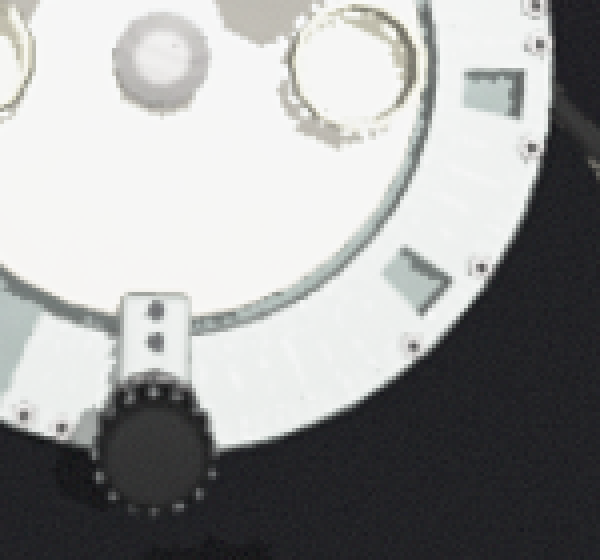

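```bash
python3 - <<'E'
import numpy as np
from h import *
s=np.load("w1.npz")
h1=fray(s,np.array([407,448,422,383])/4+290-.4,np.array([248,280,312,272])/4+120-.4,.030)[:,:2]
h2=fray(s,np.array([464,524,523,464])/4+290-.4,np.array([70,68,117,106])/4+120-.4,.030)[:,:2]
kt=fray(s,156/4+290-.4,450/4+120-.4,.099)[:2]; hub=fray(s,330,134.7,.05)[:2]; print("knob",kt,"hub",hub)
for c in ([.4732,.264],hub,[.4743,.265]):
    c=np.array(c); d=kt-c;k0=np.arctan2(d[1],d[0]);print(c,np.hypot(*d),np.degrees(k0))
    for h in (h1,h2):
        q=h.mean(0)-c; print("  ",np.hypot(*q).round(4),((np.arctan2(q[1],q[0])-k0)%6.28).round(3), ((np.arctan2(*(h-c).T[::-1])-k0)%6.28).round(3))
E
```

```text
knob [0.40194515 0.23255581] hub [0.47330593 0.26417755]
[0.4732 0.264 ] 0.07788447239732903 -156.18852395132447
   0.0796 0.903 [0.96  0.96  0.843 0.848]
   0.0802 1.535 [1.593 1.606 1.469 1.474]
[0.47330593 0.26417755] 0.07805316382619087 -156.10067783394464
   0.0798 0.9 [0.958 0.958 0.841 0.846]
   0.0803 1.532 [1.589 1.602 1.466 1.47 ]
[0.4743 0.265 ] 0.07929596515786125 -155.84835888159216
   0.0809 0.887 [0.943 0.944 0.829 0.832]
   0.0807 1.512 [1.568 1.583 1.448 1.449]
```

```bash
python3 -m crank '[[0,[0.0012,0.0012,0.03],[0,0,0]],[0,[0,0,0.04],[0,0,0]],[0,[0,0,0.02],[0,0,0]],[0,[0,0,0.007],[0,0,0]],[0,[0,0,0],[0,0,0]]]'
python3 -m crank '[[0.6,[0,0,0],[0,0,0]],[0.6,[0,0,0],[0,0,0]],[0.6,[0,0,0],[0,0,0]],[0.6,[0,0,0],[0,0,0]]]'
```

```text
time: 3.05
tool_pos: [0.4008, 0.2334, 0.0693]
ee_rot: [-3.141, 0.003, 0.443]
wrist_force: [0.2, -0.2, 0.7]
width: 0.0941
finger_force: 0.0
time: 3.45
tool_pos: [0.4022, 0.234, 0.0714]
ee_rot: [3.142, -0.002, 0.442]
wrist_force: [-0.4, 0.1, 0.4]
width: 0.0651
finger_force: 0.0
```

```bash
python3 -m crank '[[0.7,[0,0,0],[0,0,0]],[0.7,[0,0,0],[0,0,0]],[0.7,[0,0,0],[0,0,0]],[0.7,[0,0,0],[0,0,0]]]'
python3 - <<'E'
from bench import robot, vision
import cv2,numpy as np
s=vision.snapshot("wrist"); cv2.imwrite("pics/w2.png",cv2.resize(s["color"][170:330,230:430,::-1],None,fx=3.5,fy=3.5,interpolation=cv2.INTER_CUBIC))
E
```

```text
time: 3.85
tool_pos: [0.4016, 0.2337, 0.0703]
ee_rot: [-3.141, 0.0, 0.442]
wrist_force: [-0.0, 0.1, 0.6]
width: 0.0337
finger_force: 0.0
```

View pics/w2.png

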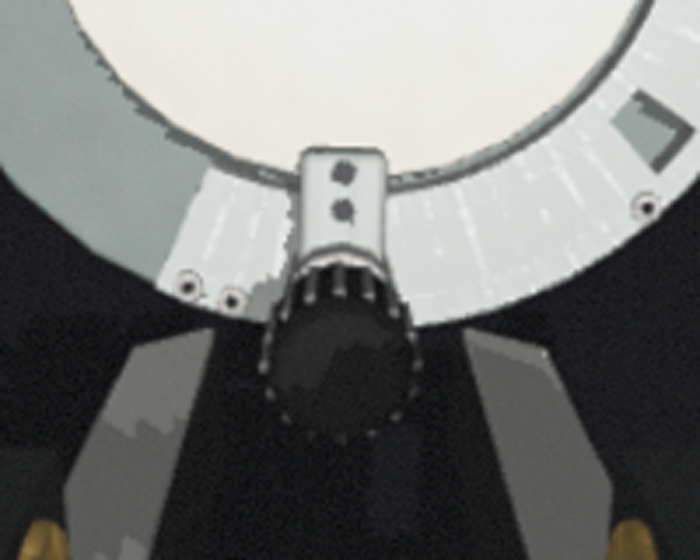

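The knob sits midway between the pads (crop x 341, pad midpoint 339). Closing and lifting.

```bash
python3 -m crank '[[0.8,[0,0,0],[0,0,0]],[0.9,[0,0,0],[0,0,0]],[1,[0,0,0],[0,0,0]],[1,[0,0,0],[0,0,0]],[1,[0,0,0],[0,0,0]]]'
python3 -m crank '[[1,[0,0,-0.004],[0,0,0]],[1,[0,0,-0.004],[0,0,0]],[1,[0,0,-0.003],[0,0,0]],[1,[0,0,-0.002],[0,0,0]],[1,[0,0,0],[0,0,0]]]'
```

```text
time: 4.4
tool_pos: [0.4017, 0.2338, 0.0704]
ee_rot: [-3.142, -0.0, 0.442]
wrist_force: [-0.2, 0.7, -1.3]
width: 0.0006
finger_force: 0.0
time: 4.9
tool_pos: [0.402, 0.2339, 0.084]
ee_rot: [3.142, -0.001, 0.442]
wrist_force: [-0.2, 0.7, 0.6]
width: 0.0002
finger_force: 0.0
```

```bash
python3 - <<'E'
from bench import robot, vision
import cv2,numpy as np
s=vision.snapshot("wrist"); np.savez("w3.npz",**s); a=s["color"][120:400,150:510,::-1]
t=vision.snapshot("scene"); np.savez("s3.npz",**t); b=t["color"][215:355,240:420,::-1]
cv2.imwrite("pics/w3.png",np.hstack([cv2.resize(a,(400,311)),cv2.resize(b,(400,311),interpolation=cv2.INTER_CUBIC)]))
print(robot.get_obs()["tool_pos"])
E
```

```text
[0.40164871 0.2337292  0.08342914]
```

View pics/w3.png

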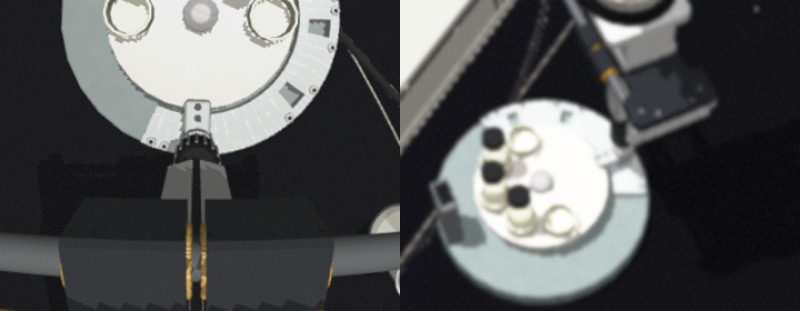

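The fingers shut on nothing. I'll measure where the fingertips sit relative to the knob.

```bash
python3 - <<'E'
import numpy as np
from h import *
s=np.load("w3.npz"); v,u=np.mgrid[:480,:640]
x=(u-s["cx"])/s["fx"];y=(v-s["cy"])/s["fy"];r=np.hypot(x,y)+1e-9
z=s["z_map"]; p=np.stack([x/r*np.tan(r)*z,y/r*np.tan(r)*z,z],-1); w=(p-s["t"])@s["R"]; w[z==0]=np.nan
print((-s["R"].T@s["t"]).round(3))
for vv in range(205,320,5):
    print(vv,[w[vv,uu].round(3).tolist()+[s["color"][vv,uu].max().item()] for uu in (318,328,340)])
t=np.load("s3.npz"); W=cloud(t); m=(abs(W[...,0]-.40)<.06)&(abs(W[...,1]-.233)<.06)&(W[...,2]>.06)
for lo in np.arange(.06,.16,.01):
    q=W[m&(W[...,2]>=lo)&(W[...,2]<lo+.01)]
    if len(q): print("scene",lo.round(2),len(q),q.min(0).round(3),q.max(0).round(3),np.median(q,0).round(3))
E
```

```text
[0.461 0.261 0.302]
205 [[0.425, 0.25, 0.046, 236], [0.427, 0.244, 0.045, 236], [0.431, 0.236, 0.045, 235]]
210 [[0.422, 0.249, 0.049, 126], [0.425, 0.243, 0.052, 133], [0.428, 0.235, 0.045, 236]]
215 [[0.42, 0.248, 0.054, 202], [0.423, 0.242, 0.057, 100], [0.425, 0.233, 0.045, 223]]
220 [[0.416, 0.246, 0.054, 207], [0.42, 0.24, 0.056, 221], [0.418, 0.229, 0.022, 130]]
225 [[0.414, 0.245, 0.056, 207], [0.416, 0.239, 0.055, 98], [nan, nan, nan, 213]]
230 [[0.41, 0.243, 0.054, 210], [0.413, 0.237, 0.054, 210], [0.412, 0.227, 0.03, 211]]
235 [[0.407, 0.242, 0.054, 211], [0.41, 0.236, 0.056, 168], [0.409, 0.225, 0.031, 219]]
240 [[0.405, 0.241, 0.061, 104], [0.411, 0.236, 0.075, 151], [0.405, 0.223, 0.03, 175]]
245 [[0.407, 0.241, 0.082, 52], [0.411, 0.237, 0.088, 48], [0.412, 0.229, 0.079, 75]]
250 [[0.408, 0.241, 0.095, 76], [0.411, 0.236, 0.097, 30], [0.412, 0.229, 0.091, 59]]
255 [[0.406, 0.24, 0.099, 34], [0.409, 0.235, 0.1, 45], [0.411, 0.229, 0.097, 31]]
260 [[0.404, 0.239, 0.099, 45], [0.406, 0.234, 0.099, 47], [0.409, 0.228, 0.1, 40]]
265 [[0.409, 0.241, 0.126, 106], [0.403, 0.2
[... 848 characters left out ...]
6, 0.18, 27], [0.433, 0.245, 0.233, 33]]
scene 0.06 27 [0.392 0.234 0.06 ] [0.459 0.291 0.066] [0.4   0.24  0.062]
scene 0.07 11 [0.395 0.237 0.073] [0.41  0.245 0.08 ] [0.401 0.242 0.078]
scene 0.08 20 [0.395 0.233 0.08 ] [0.412 0.246 0.09 ] [0.406 0.243 0.083]
scene 0.09 61 [0.397 0.225 0.09 ] [0.413 0.245 0.1  ] [0.405 0.237 0.097]
scene 0.1 5 [0.403 0.234 0.1  ] [0.407 0.242 0.102] [0.405 0.238 0.101]
scene 0.12 8 [0.407 0.23  0.122] [0.413 0.242 0.128] [0.411 0.236 0.126]
scene 0.13 22 [0.398 0.225 0.131] [0.415 0.249 0.14 ] [0.408 0.241 0.134]
scene 0.14 20 [0.4  0.23 0.14] [0.413 0.249 0.148] [0.407 0.243 0.144]
scene 0.15 15 [0.404 0.229 0.151] [0.413 0.249 0.158] [0.41  0.235 0.153]
```

Depth from both the wrist and scene cameras puts the fingertips about 40 mm higher than the reported TCP z, so the fingers shut above the knob without touching it. I'll open, go lower, and measure again.

```bash
python3 -m crank '[[0.4,[0,0,0],[0,0,0]],[0.4,[0,0,0],[0,0,0]],[0.4,[0,0,0],[0,0,0]],[0.4,[0,0,0],[0,0,0]],[0.4,[0,0,0],[0,0,0]],[0.4,[0,0,0],[0,0,0]],[0.4,[0,0,0],[0,0,0]]]'
python3 -m crank '[[0.4,[0,0,0.018],[0,0,0]],[0.4,[0,0,0.018],[0,0,0]],[0.4,[0,0,0.012],[0,0,0]],[0.4,[0,0,0.004],[0,0,0]],[0.4,[0,0,0],[0,0,0]]]'
python3 - <<'E'
from bench import robot, vision
import numpy as np,cv2
s=vision.snapshot("wrist"); np.savez("w4.npz",**s); v,u=np.mgrid[:480,:640]
x=(u-s["cx"])/s["fx"];y=(v-s["cy"])/s["fy"];r=np.hypot(x,y)+1e-9
z=s["z_map"]; p=np.stack([x/r*np.tan(r)*z,y/r*np.tan(r)*z,z],-1); w=(p-s["t"])@s["R"]; w[z==0]=np.nan
print(robot.get_obs()["tool_pos"])
T=w[...,:2]-np.array([.4016,.2337]); ax=T@[.906,.424]; ay=T@[.424,-.906]
m=(abs(ax)<.015)&(abs(ay)<.06)&(w[...,2]>.058)&(w[...,2]<.16)
for side in (-1,1):
  q=m&(ay*side>.016); print(side,q.sum(),"zmin",np.sort(w[q][:,2])[:5].round(3),"inner",np.percentile(ay[q]*side,2).round(4),"ax",np.percentile(ax[q],[2,50,98]).round(3))
k=m&(abs(ay)<.016)&(w[...,2]<.104); print("knob z",np.median(w[k][:,2]),cv2.minEnclosingCircle(np.c_[ax[k],ay[k]].astype(np.float32)))
cv2.imwrite("pics/w4.png",cv2.resize(s["color"][150:400,150:510,::-1],None,fx=2,fy=2))
E
```

```text
time: 5.7
tool_pos: [0.4016, 0.2338, 0.0834]
ee_rot: [-3.141, -0.0, 0.442]
wrist_force: [0.2, 0.3, -0.6]
width: 0.0526
finger_force: 0.0
time: 6.2
tool_pos: [0.4013, 0.2336, 0.0309]
ee_rot: [-3.141, 0.001, 0.442]
wrist_force: [-0.6, -0.7, 0.5]
width: 0.0563
finger_force: 0.0
[0.40183535 0.23383935 0.03165836]
-1 3381 zmin [0.07 0.07 0.07 0.07 0.07] inner 0.0274 ax [-0.009  0.008  0.009]
1 3350 zmin [0.07 0.07 0.07 0.07 0.07] inner 0.0285 ax [-0.009  0.008  0.009]
knob z 0.09842370561305537 ((-0.001534623559564352, 0.00085770821897313), 0.013316873461008072)
```

View pics/w4.png

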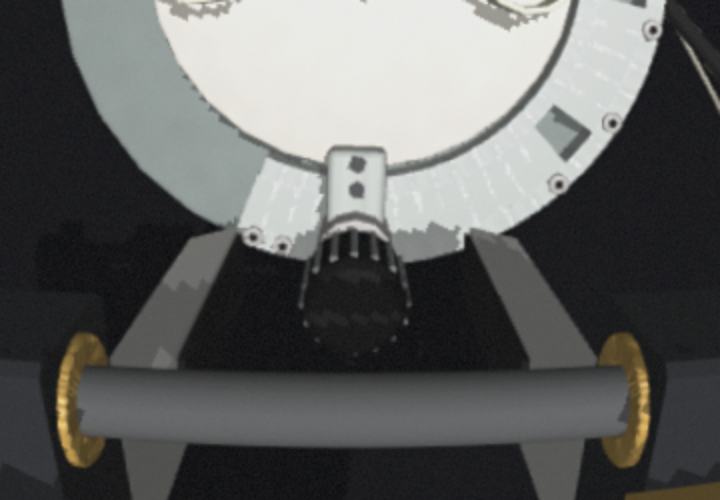

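The fingertips are now at z = 0.070, on either side of the knob (crop (355,300)) and centred to within 1 mm. Closing.

```bash
python3 -m crank '[[0.7,[0,0,0],[0,0,0]],[0.8,[0,0,0],[0,0,0]],[0.9,[0,0,0],[0,0,0]],[1,[0,0,0],[0,0,0]],[1,[0,0,0],[0,0,0]],[1,[0,0,0],[0,0,0]]]'
```

```text
time: 6.85
tool_pos: [0.4018, 0.2338, 0.0317]
ee_rot: [3.142, -0.001, 0.442]
wrist_force: [-0.5, -0.2, 1.0]
width: 0.0235
finger_force: 30.0
```

```bash
python3 -m crank '[[1,[0,0,-0.003],[0,0,0]],[1,[0,0,-0.004],[0,0,0]],[1,[0,0,-0.004],[0,0,0]],[1,[0,0,-0.002],[0,0,0]],[1,[0,0,0],[0,0,0]],[1,[0,0,0],[0,0,0]]]'
python3 - <<'E'
import numpy as np
a=np.array([.4737,.2645]); p=np.array([.4018,.2338]); R0=.442  # yaw
d=p-a; print(np.hypot(*d),np.degrees(np.arctan2(d[1],d[0])))
# per-row chord in tool frame: tool turns with arc by dth each row; shift applied before turn
th=np.arctan2(d[1],d[0]); r=np.hypot(*d); yaw=R0
n=9; dt=.90/n
for i in range(2):
    q0=a+r*np.array([np.cos(th),np.sin(th)]); q1=a+r*np.array([np.cos(th+dt),np.sin(th+dt)]); e=q1-q0
    print("x",e@[np.cos(yaw),np.sin(yaw)],"y",e@[np.sin(yaw),-np.cos(yaw)],"turn z",-np.degrees(dt)); th+=dt; yaw+=dt
E
```

```text
time: 7.45
tool_pos: [0.4017, 0.2337, 0.0442]
ee_rot: [3.142, -0.0, 0.442]
wrist_force: [3.5, 1.6, -7.1]
width: 0.0232
finger_force: 30.0
0.07817992069578994 -156.87839402788143
x 9.024374593688772e-05 y 0.007814213899982317 turn z -5.729577951308233
x 9.024374593683905e-05 y 0.00781421389998229 turn z -5.729577951308233
```

The pin is drawn: the z force is -7.1 N, matching the spring. I'll swing the first part of the arc.

```bash
python3 -m crank '[[1,[0,0.004,0],[0,0,-2.86]],[1,[0,0.0056,0],[0,0,-4.01]],[1,[0,0.0064,0],[0,0,-4.58]],[1,[0,0.0064,0],[0,0,-4.58]],[1,[0,0.0056,0],[0,0,-4.01]],[1,[0,0.004,0],[0,0,-2.86]],[1,[0,0,0],[0,0,0]]]'
```

```text
time: 8.15
tool_pos: [0.4197, 0.2079, 0.0441]
ee_rot: [-3.141, -0.0, 0.841]
wrist_force: [2.9, 2.9, -6.7]
width: 0.0229
finger_force: 30.0
```

```bash
python3 -m crank '[[1,[0,0.004,0],[0,0,-2.86]],[1,[0,0.0064,0],[0,0,-4.58]],[1,[0,0.0072,0],[0,0,-5.16]],[1,[0,0.0072,0],[0,0,-5.16]],[1,[0,0.0072,0],[0,0,-5.16]],[1,[0,0.0048,0],[0,0,-3.44]],[1,[0,0.0035,0],[0,0,-2.52]],[1,[0,0,0],[0,0,0]]]'
python3 - <<'E'
from bench import robot, vision
import numpy as np,cv2
o=robot.get_obs(); p=o["tool_pos"]; q=np.array(p[:2])-[.4017,.2337]; print(p,"swept",2*np.arcsin(np.hypot(*q)/.16))
s=vision.snapshot("wrist"); np.savez("w5.npz",**s)
cv2.imwrite("pics/w5.png",cv2.resize(s["color"][40:290,150:510,::-1],None,fx=2.2,fy=2.2))
E
```

```text
time: 8.95
tool_pos: [0.4539, 0.1888, 0.0439]
ee_rot: [-3.14, -0.001, 1.345]
wrist_force: [2.3, 3.5, -8.9]
width: 0.0232
finger_force: 30.0
[0.4538611  0.18877289 0.04392016] swept 0.8895676229335434
```

View pics/w5.png

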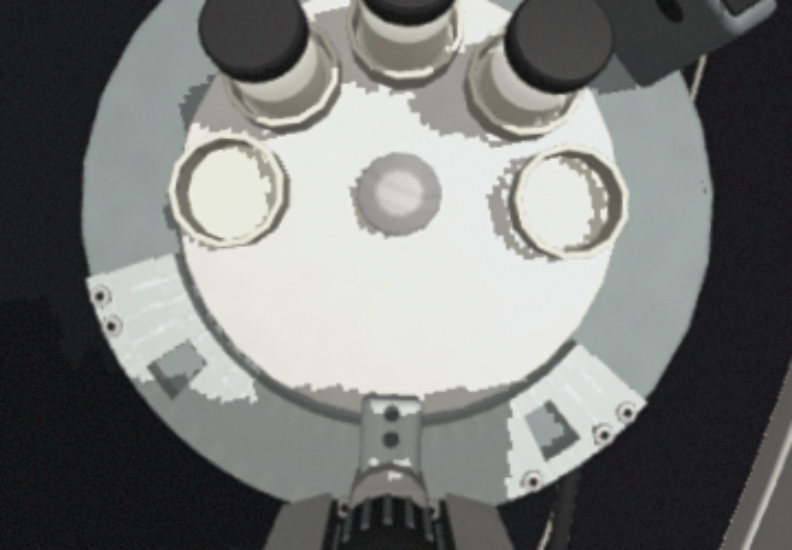

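The hole under the arm is hidden. The home hole (178,366) and the hole beyond (550,427) are visible, so I'll check the arm's angle against both.

```bash
python3 - <<'E'
import numpy as np
from h import *
s=np.load("w5.npz"); f=lambda P,h: fray(s,np.array(P)[:,0]/2.2+150,np.array(P)[:,1]/2.2+40,h)[:,:2]
home=f([(147,368),(187,338),(207,358),(172,398)],.03).mean(0); bey=f([(526,410),(553,401),(580,436),(540,460)],.03).mean(0)
scr=f([(391,413),(390,438)],.054)
hub=f([(400,194)],.055)[0]
for c in (np.array([.475,.2657]),np.array([.4743,.265]),hub):
    A=lambda p:np.arctan2(p[1]-c[1],p[0]-c[0])
    print(c.round(4),"arm-home",[(A(x)-A(home)).round(3) for x in scr],"beyond-home",(A(bey)-A(home)).round(3),"beyond-arm",[(A(bey)-A(x)).round(3) for x in scr],"R",[np.hypot(*(x-c)).round(4) for x in (home,bey,*scr)])
E
```

```text
[0.475  0.2657] arm-home [np.float64(0.877), np.float64(0.878)] beyond-home 1.502 beyond-arm [np.float64(0.625), np.float64(0.624)] R [np.float64(0.0816), np.float64(0.0808), np.float64(0.0586), np.float64(0.0653)]
[0.4743 0.265 ] arm-home [np.float64(0.89), np.float64(0.89)] beyond-home 1.518 beyond-arm [np.float64(0.628), np.float64(0.628)] R [np.float64(0.0807), np.float64(0.0804), np.float64(0.0577), np.float64(0.0644)]
[0.474  0.2637] arm-home [np.float64(0.902), np.float64(0.902)] beyond-home 1.541 beyond-arm [np.float64(0.639), np.float64(0.639)] R [np.float64(0.0799), np.float64(0.0792), np.float64(0.0564), np.float64(0.0631)]
```

The arm is 0.625–0.639 rad short of the hole beyond, against a spacing of 0.63, so it's aligned to within the play. Releasing.

```bash
python3 -m crank '[[0.55,[0,0,0],[0,0,0]],[0.55,[0,0,0],[0,0,0]],[0.55,[0,0,0],[0,0,0]],[0.55,[0,0,0],[0,0,0]],[0.55,[0,0,0],[0,0,0]]]'
cat > kz.py <<'E'
from bench import robot, vision
import numpy as np,cv2
s=vision.snapshot("wrist"); v,u=np.mgrid[:480,:640]
x=(u-s["cx"])/s["fx"];y=(v-s["cy"])/s["fy"];r=np.hypot(x,y)+1e-9
z=s["z_map"]; p=np.stack([x/r*np.tan(r)*z,y/r*np.tan(r)*z,z],-1); w=(p-s["t"])@s["R"]; w[z==0]=np.nan
o=robot.get_obs(); t=np.array(o["tool_pos"]); yw=o["ee_rot"][2]; T=w[...,:2]-t[:2]
ax=T@[np.cos(yw),np.sin(yw)]; ay=T@[np.sin(yw),-np.cos(yw)]
k=(np.hypot(ax,ay)<.014)&(w[...,2]>.085)&(w[...,2]<.125)&(s["color"].max(-1)<70)
print(o["time"],t,"knob",k.sum(),"z pct",np.percentile(w[k][:,2],[10,50,75,90,98]).round(4),"ax,ay",cv2.minEnclosingCircle(np.c_[ax[k],ay[k]].astype(np.float32)))
cv2.imwrite("pics/k_%d.png"%(o["time"]*100),cv2.resize(s["color"][40:290,150:510,::-1],None,fx=2.2,fy=2.2))
E
python3 kz.py
```

```text
time: 9.5
tool_pos: [0.4547, 0.1879, 0.0449]
ee_rot: [3.141, -0.0, 1.346]
wrist_force: [-0.0, -0.0, 0.7]
width: 0.0424
finger_force: 0.0
9.55 [0.45462106 0.18791241 0.04475696] knob 2056 z pct [0.0922 0.0988 0.0994 0.0999 0.1003] ax,ay ((-0.0012272803578525782, -0.0011681877076625824), 0.013028469868004322)
```

The knob top is back at 0.099, the same as at the start, so the pin is fully home. Backing off straight up and checking.

```bash
python3 -m crank '[[0.3,[0,0,-0.01],[0,0,0]],[0.3,[0,0,-0.03],[0,0,0]],[0.3,[0,0,-0.045],[0,0,0]],[0.3,[0,0,-0.045],[0,0,0]],[0.3,[0,0,-0.03],[0,0,0]],[0.3,[0,0,0],[0,0,0]],[0.3,[0,0,0],[0,0,0]]]'
python3 - <<'E'
from bench import robot, vision
import cv2,numpy as np
from h import *
s=vision.snapshot("scene"); w=cloud(s)
k=(np.hypot(w[...,0]-.454,w[...,1]-.187)<.013)&(w[...,2]>.08)&(w[...,2]<.115); print("knob z",np.percentile(w[k][:,2],[50,75,90]).round(4),k.sum())
t=vision.snapshot("wrist")
cv2.imwrite("pics/fin.png",np.hstack([cv2.resize(s["color"][180:420,180:440,::-1],(400,369)),cv2.resize(t["color"][0:300,150:475,::-1],(400,369))]))
E
```

```text
time: 10.25
tool_pos: [0.4549, 0.188, 0.2055]
ee_rot: [3.14, -0.001, 1.346]
wrist_force: [0.6, 0.1, 0.0]
width: 0.0659
finger_force: 0.0
knob z [0.0968 0.0987 0.0999] 127
```

View pics/fin.png

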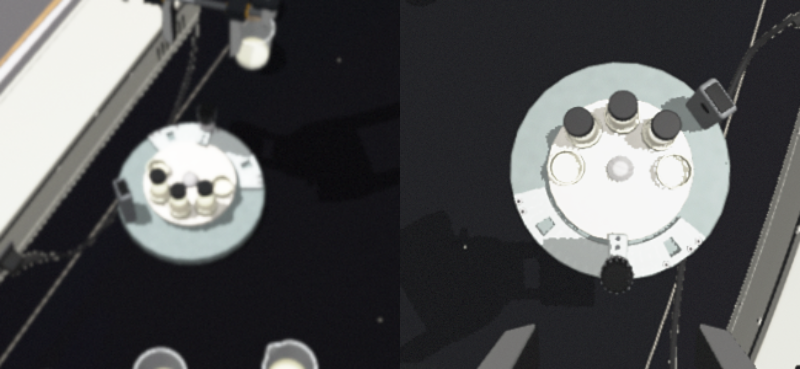

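The final views show the knob down (wrist crop (617,275)) between the home hole at (545,226) and the hole beyond at (672,245). The three vials are upright in their cups and the gripper is clear.

```bash
python3 -c "
from bench import robot
print(robot.close_job())"
```

```text
the job is handed in; nothing more can be done
None
```

The carousel is on by one station: the pin dropped fully home in the very next hole (about 0.9 rad round), the vials are still standing in their cups, the arm went nowhere near the bystanders, and the job is handed in.

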